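# Fit the flatted arbor into its bracket

## Task

Pick up the arbor whose shank and grip have two flats, turn it so that the flats match the flat-sided hole of the bracket, and lower its shank through that hole (do not drop it in) until the collar rests on the bracket; then let go. Leave the round arbor standing where it is.

Things in the scene. Friction and masses are not known exactly. Their poses are not given: they have to be found in the camera images.
- flat_arbor_center (a point): Mid-height of the loose dark steel arbor with flats, 80 mm tall, standing on its shank, on its axis, 40 mm above its foot. Below: shank 44 x 24 mm (24 across flats), last 8 mm tapering to 34 x 14. Above: round collar 66 mm wide, 8 thick, then grip 8 to 40 mm above this point, 40 x 24 mm. z up; all flats run along x and face +y and -y: pinch across y. Half a turn about z is the same. ~0.4 kg.
- flat_hole (a point): Centre of the flat-sided through hole, at the top face of its fixed aluminium bridge bracket. Hole 54 mm along x, 34 mm across flats (y); z up. Plate 90 (x) x 100 (y) x 12 mm, top 56 mm above the bench, open beneath between legs at +y and -y; four 3 mm high screw heads near its corners. With the flatted arbor home, its centre lies at this point, its x along this x (either way).
- round_arbor_center (a point): Mid-height of the other loose dark steel arbor, a bystander standing upright: same height, collar and like mass, but its shank (44 mm) and grip (30 mm) are plain round, without flats. On its axis, 40 mm above its foot. Leave it alone.
- round_hole (a point): Centre of the hole, at the top face, of the other fixed bracket: same size and height, but the hole is plain round, 54 mm wide. Not used; the flatted arbor does not belong there.
Things that resemble listed ones, but are neither listed nor needed, are in the scene too. Leave any green or pink look-alike of the part that bears flat_arbor_center alone.

How it is judged:
On the way:
1. the shank of the flatted arbor is in the flat-sided hole, at least 10 mm deep, while the fingers still hold it (z of flat_arbor_center in the frame of flat_hole below 0.03 m and horizontal distance between flat_arbor_center and flat_hole below 0.012 m and contact force between flat_arbor and the fingers above 0.5 N), for 0.1 s.
At the end, for the whole second after the job is handed in: The flatted arbor is through the flat-sided hole, collar resting on that bracket (centre within 4 mm of the plate top in height and 12 mm of the hole axis, flats along the hole flats, upright within 7 degrees), released and at rest; the round arbor stands within 30 mm of its start (z of flat_arbor_center in the frame of flat_hole between -0.004 and 0.004 m and horizontal distance between flat_arbor_center and flat_hole below 0.012 m and angle between the x axis of flat_arbor_center and the x axis of flat_hole, either way round below 0.45 rad and angle between flat_arbor_center's own z axis and vertical below 0.12 rad and linear speed of flat_arbor below 0.02 m/s and distance of round_arbor_center from where it was at the start of the episode below 0.03 m and angle between round_arbor_center's own z axis and vertical below 0.2 rad); the robot touches nothing.
It fails at once if the round arbor is moved by more than 30 mm or knocked over (distance of round_arbor_center from where it was at the start of the episode above 0.03 m or angle between round_arbor_center's own z axis and vertical above 0.5 rad).
It also fails if it takes over 32 s, if anything falls off the work surface, if the arm or the gripper's body presses on something with over 40 N, if the wrist force passes 120 N, or if a joint passes its speed limit or range.

## Robot

A 7-joint arm with a two-finger parallel gripper is mounted at the origin on a cart in front of the work surface, level with it; the furniture and walls round the work are solid. World frame = base frame: x ahead of the robot, y to its left, z up, the work surface at z = 0. Lengths are in m, angles in rad, forces in N, time in s.
With the tool pointing down it reaches from about 0.4 to 0.85 m from the base axis. Payload 4.4 kg.
Tool frame: the origin (TCP) lies at the very end of the fingers, on their centre line; the grasp point (between the pads) lies 19 mm behind it; z points along the fingers, y is the direction in which the jaws open and shut (so a half turn about z gives the same grasp; the last joint's range is limited). The gripper opens to 94 mm and grips with 3 to 60 N. Pads are 16 mm wide; open, the fingers measure 119 mm over their backs; the gripper's body (75 mm by 177 mm) begins 78 mm behind the grasp point.
Start: joints at [1.051, 0.628, 0.038, 1.517, -0.027, 0.996, -0.02], TCP at [0.285, -0.584, 0.205] pointing down, gripper open.
Joint ranges: [-3.06, 3.06], [-0.37, 2.12], [-1.25, 1.32], [0.18, 2.47], [-1.1, 4.24], [0.23, 1.98], [-2.94, 2.94]. Speed limits (rad/s): [2.57, 2.57, 3.14, 3.14, 3.14, 3.14, 3.14].

## Interface

Orientations are given as a unit quaternion [x, y, z, w].
In Python, from workcell import r, grip, readout, camera, calibration gives the robot as it stands. Calls block until the motion is done:
- r.movep(position, orientation): joint-space move of the TCP to a pose.
- r.servo_line(position, speed=0.15, orientation=None, force_limit=None): straight line of the TCP; orientation=None keeps the orientation; speed is the mean speed in m/s. With force_limit (N) it stops when the force on the tool has changed by that much, and returns True; else False.
- r.set_joints(angles): joint-space move.
- grip(opening): finger opening in m; the grip force is fixed at half the most; returns when the fingers have stopped.
- r.wait(seconds).
- r.inverse_kinematics(position, orientation): joint angles nearest the present ones, or None.
- readout.read_state(): the state.
- camera(name): name is "side" or "top" or "wrist"; returns (picture, depth): 384x512x3 uint8, red, green, blue; 384x512 float32, m along the optical axis (not along the pixel's ray), 0 where there is no reading.
- calibration(name): a dict with "mtx" (3x3 intrinsics, pixels), "rvec" (rotation vector, rad) and "tvec" (3), from world to camera coordinates, as OpenCV has them; the wrist camera has in their place "tool_from_camera" (4x4, takes a point from camera to tool coordinates, whose origin is the TCP and whose axes are the flange's). Camera axes: x right, y down, z forward; pixel columns grow to the right and rows downward; lengths in m; the calibration is good to about 2 mm. The wrist camera is an equidistant fisheye: a pixel r from the principal point sees the ray r / f radians off the axis. A picture is of the moment at which its call begins: read the wrist's pose just before it. calibration takes no time and is no camera call.
A pose or a line that the arm cannot do raises r.Unreachable and nothing moves.
- r.hand_in(): hands the job in, once; it reports no verdict.
The state is a dict: "clock": time; "joint_pos": joint angles; "joint_vel": joint speeds; "effort": joint torques, N m; "position": TCP position; "tcp_rot": TCP orientation; "ft_force": force on the tool from outside, world axes, zero at the start; "wrist_torque": the same for the moment, N m; "opening": finger opening in m.
Only numpy, scipy, OpenCV 4.12 (cv2) and the standard library are available. Lean on these libraries where they do the work, as an engineer would, in place of code of your own. Each camera call takes 0.05 s, during which the arm holds its last target.

## Working session

There is one attempt and no reset: what is moved stays moved. The work goes in short steps, each a Python script; the robot and the scene stay as the last script left them, time stands still between calls to the robot, and variables do not carry over. Pictures are saved under pics/ and viewed, and the job is handed in when it is done.

```bash
mkdir -p pics; ls; python3 - <<'E'
from workcell import r, grip, readout, camera, calibration
import cv2,numpy as np
s=readout.read_state();print(s)
for n in("side","top","wrist"):
    p,d=camera(n);cv2.imwrite(f"pics/{n}0.png",p[:,:,::-1]);np.save(f"{n}0.npy",d);print(n,calibration(n))
E
```

```text
pics
{'clock': 0.0, 'joint_pos': array([ 1.05121743,  0.62932459,  0.038446  ,  1.51834489, -0.02700115,
        0.99629517, -0.02002223]), 'joint_vel': array([-0.00018175,  0.00054115,  0.0007544 ,  0.00131784,  0.0003077 ,
        0.00026053, -0.00186338]), 'effort': array([-2.06741511e-04, -5.49725854e+01,  1.14367727e+00, -1.86634129e+01,
       -5.22249355e-02,  2.37251044e-02,  1.71309375e-04]), 'position': array([ 0.28467364, -0.58361572,  0.20457555]), 'tcp_rot': array([ 9.74373280e-01,  2.24935216e-01, -2.20339268e-04, -9.00391377e-04]), 'ft_force': array([-1.04246246,  0.2169845 ,  0.37589149]), 'wrist_torque': array([-0.03351409, -0.03097429,  0.02177961]), 'opening': 0.09421495112475932}
side {'mtx': array([[480.94039907,   0.        , 259.83938898],
       [  0.        , 480.94039907, 195.29160192],
       [  0.        ,   0.        ,   1.        ]]), 'rvec': array([ 0.74297237,  2.73989614, -0.92947933]), 'tvec': array([ 0.38971552, -0.128472  ,  1.29624213])}
top {'mtx': array([[369.61775049,   0.        , 258.16288338],
       [  0.        , 369.61775049, 194.20584663],
       [  0.        ,   0.        ,   1.        ]]), 'rvec': array([ 2.14085574, -2.13092837,  0.1775735 ]), 'tvec': array([-0.02518452,  0.44554227,  0.86097386])}
wrist {'mtx': array([[297.31863964,   0.        , 252.97153131],
       [  0.        , 297.31863964, 192.28612355],
       [  0.        ,   0.        ,   1.        ]]), 'tool_from_camera': array([[ 4.78292164e-04, -9.66375606e-01, -2.57134128e-01,
         7.47631009e-02],
       [ 9.99999806e-01,  3.59895377e-04,  5.07509287e-04,
        -6.40272024e-04],
       [-3.97903211e-04, -2.57134321e-01,  9.66375591e-01,
        -1.79372908e-01],
       [ 0.00000000e+00,  0.00000000e+00,  0.00000000e+00,
         1.00000000e+00]])}
```

View pics/top0.png

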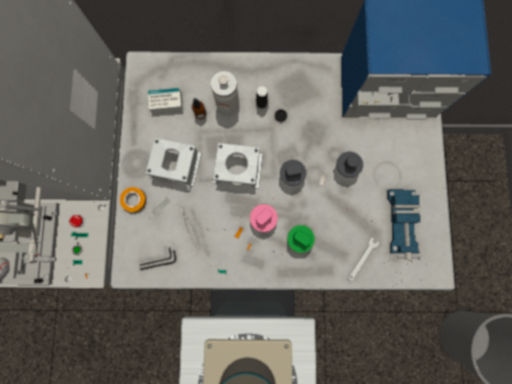

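View pics/side0.png

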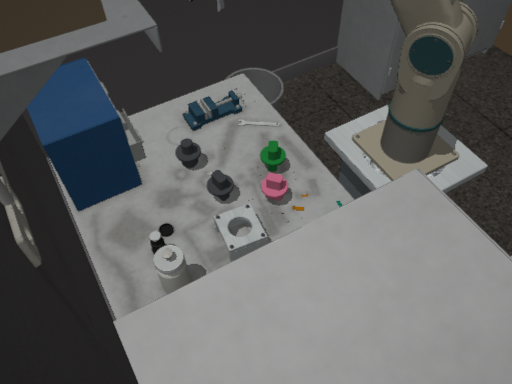

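```bash
python3 - <<'E'
import cv2
t=cv2.imread("pics/top0.png");s=cv2.imread("pics/side0.png")
cv2.imwrite("pics/tc1.png",cv2.resize(t[130:260,130:390],None,fx=3,fy=3,interpolation=cv2.INTER_CUBIC))
cv2.imwrite("pics/sc1.png",cv2.resize(s[120:270,140:310],None,fx=4,fy=4,interpolation=cv2.INTER_CUBIC)[:600])
E
```

```text
(no output)
```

View pics/tc1.png

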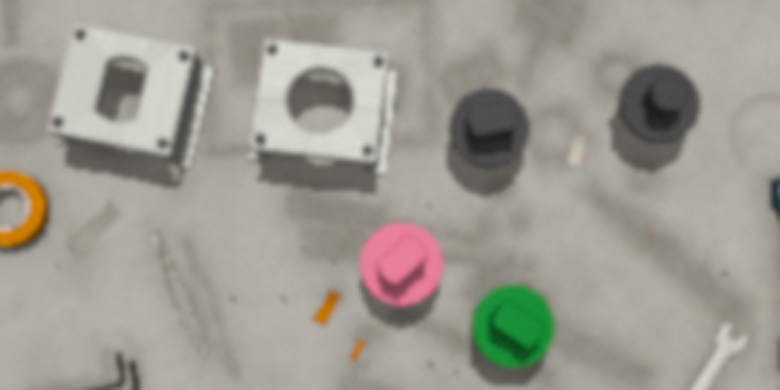

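View pics/sc1.png

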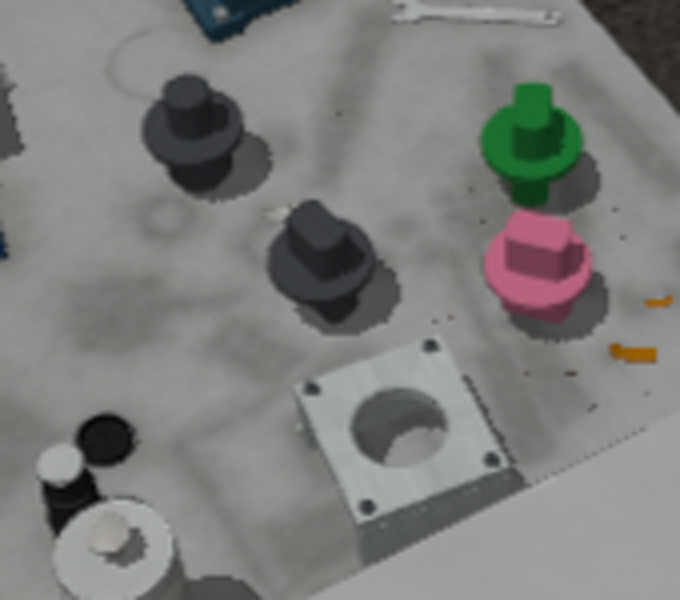

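View pics/wrist0.png

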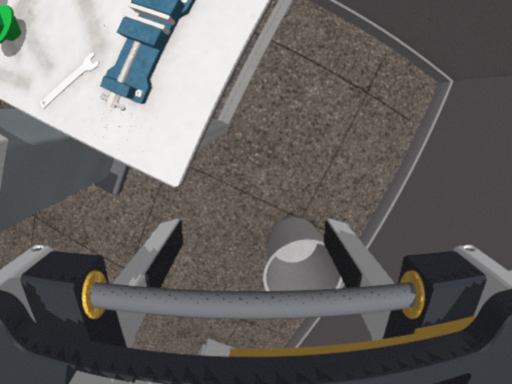

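```bash
cat > h.py <<'E'
import numpy as np,cv2
from workcell import r, grip, readout, camera, calibration
from scipy.spatial.transform import Rotation as R
def cloud(n,d):
    c=calibration(n);K=c["mtx"];M=cv2.Rodrigues(c["rvec"])[0]
    v,u=np.mgrid[0:d.shape[0],0:d.shape[1]]
    P=np.stack([(u-K[0,2])/K[0,0]*d,(v-K[1,2])/K[1,1]*d,d],-1)
    return (P-c["tvec"])@M
def wray(P,pose): pass
E
python3 - <<'E'
from h import *
for n in("top","side"):
    d=np.load(n+"0.npy");C=cloud(n,d)
    print(n,"cam",-cv2.Rodrigues(calibration(n)["rvec"])[0].T@calibration(n)["tvec"])
    np.save(n+"C.npy",C)
    pts={"top":dict(flat=(293,168),round=(349,163),fh=(190,150),fhL=(155,150),mach=(80,150),machT=(60,60),mach2=(110,180),bench=(300,230),box=(380,80),boxT=(400,40),bottle=(223,80),pink=(263,212),green=(300,233)),
     "side":dict(flat=(218,176),round=(187,147),plane=(300,300),bench=(200,230))}[n]
    for k,(u,v) in pts.items(): print(k,C[v,u].round(3))
C=np.load("topC.npy")
def rep(nm,m):
    q=C[m][:,:];c=q.mean(0);w,V=np.linalg.eigh(np.cov(q[:,:2].T))
    rc=cv2.minAreaRect((q[:,:2]*1000).astype(np.float32))
    print(nm,m.sum(),c.round(4),"axis deg",np.degrees(np.arctan2(V[1,1],V[0,1])).round(1),"sd",np.sqrt(w).round(4),rc)
Z=C[...,2];d=np.load("top0.npy")
def near(p,rr): return (np.hypot(C[...,0]-p[0],C[...,1]-p[1])<rr)
for nm,(u,v) in dict(flat=(293,168),round=(349,163)).items():
    p=C[v,u]
    rep(nm+" top",near(p,.045)&(Z>.072)&(Z<.09)); rep(nm+" collar+top",near(p,.045)&(Z>.042)&(Z<.09))
for nm,(u,v) in dict(fh=(171,160),rh=(238,165)).items():
    p=C[150,(190 if nm=="fh" else 255)]
    m=near(C[v,u],.075)&(Z>.05)&(Z<.064); rep(nm,m)
E
```

```text
top cam [ 0.29831795 -0.02252082  0.92245183]
flat [ 0.502 -0.105  0.077]
round [ 0.514 -0.236  0.08 ]
fh [0.551 0.143 0.055]
fhL [0.55  0.227 0.056]
mach [0.517 0.353 0.168]
machT [0.661 0.352 0.276]
mach2 [0.486 0.352 0.005]
bench [ 0.356 -0.119  0.079]
box [ 0.655 -0.272  0.214]
boxT [ 0.73  -0.309  0.236]
bottle [0.693 0.058 0.133]
pink [ 0.397 -0.034  0.079]
green [ 0.35  -0.118  0.081]
side cam [0.77162544 0.57843418 0.95845447]
flat [ 0.502 -0.107  0.079]
round [ 0.525 -0.233  0.076]
plane [0.643 0.423 0.531]
bench [ 0.591 -0.042  0.   ]
flat top 169 [ 0.4975 -0.107   0.0792] axis deg 102.1 sd [0.007  0.0108] ((498.2123718261719, -107.12335968017578), (24.439149856567383, 39.20208740234375), 10.513818740844727)
flat collar+top 566 [ 0.4954 -0.1062  0.0577] axis deg 72.1 sd [0.0157 0.0164] ((498.0561828613281, -107.40283203125), (63.45583724975586, 62.840736389160156), 89.30482482910156)
round top 134 [ 0.5189 -0.2455  0.0789] axis deg 143.1 sd [0.0075 0.0079] ((519.2642822265625, -246.09886169433594), (28.340618133544922, 28.9464168548584), 87.87277221679688)
round collar+top 558 [ 0.5166 -0.2436  0.0559] axis deg 53.8 sd [0.0154 0.0164] ((518.3510131835938, -246.51644897460938), (62.96781921386719, 64.27222442626953), 0.035821862518787384)
fh 1239 [0.5267 0.1898 0.0557] axis deg 87.4 sd [0.0277 0.0316] ((526.65869140625, 189.80101013183594), (102.0677719116211, 90.57377624511719), 78.73770904541016)
rh 1159 [0.5174 0.0295 0.0557] axis deg 83.2 sd [0.0293 0.0323] ((518.2416381835938, 29.55701446533203), (100.22933197021484, 90.96160125732422), 83.78321075439453)
```

```bash
cat >> h.py <<'E'
def ori(deg):
    a=np.radians(deg);y=np.array([np.cos(a),np.sin(a),0]);z=np.array([0,0,-1.]);x=np.cross(y,z)
    return R.from_matrix(np.stack([x,y,z],1)).as_quat()
A=np.array([.498,-.107]);H=np.array([.5267,.1898]);AY=11.0;HY=78.7
E
python3 - <<'E'
from h import *
for a in(11,191,-169):
    for z in(.25,.052): print(a,z,r.inverse_kinematics([*A,z],ori(a)))
for a in(78.7,258.7,-101.3):
    for z in(.25,.068): print(a,z,r.inverse_kinematics([*H,z],ori(a)))
print(readout.read_state()["clock"])
E
```

```text
11 0.25 [ 0.43629805  0.39454237 -0.39043064  1.83828736  0.18166882  0.94366568
  0.15780873]
11 0.052 [ 0.31522976  0.67909416 -0.23654071  2.03114381  0.33276153  0.46742525
  0.02252381]
191 0.25 [-0.18970623  0.40776129  0.49093266  1.85538921 -0.23441001  0.93552087
 -2.54232067]
191 0.052 [-0.13240772  0.71940488  0.44179666  2.04384202 -0.61575093  0.50956488
 -2.18692485]
-169 0.25 [-0.18970623  0.40776129  0.49093266  1.85538921 -0.23441001  0.93552087
 -2.54232067]
-169 0.052 [-0.13240772  0.71940488  0.44179666  2.04384202 -0.61575093  0.50956488
 -2.18692485]
78.7 0.25 [ 0.09416031  0.54089298 -0.76337005  1.7026337   0.41824989  1.06844954
  0.56991595]
78.7 0.068 [-0.0558032   0.74505932 -0.53572239  1.88062725  0.58522855  0.67712206
  0.42959354]
258.7 0.25 [-0.32775331  0.45033612 -0.1009363   1.71472014  0.05286517  0.97918018
 -2.21620531]
258.7 0.068 [-0.52807902  0.70127805  0.20503711  1.89471846 -0.24597955  0.56980478
 -1.93019975]
-101.3 0.25 [-0.32775331  0.45033612 -0.1009363   1.71472014  0.05286517  0.97918018
 -2.21620531]
-101.3 0.068 [-0.52807902  0.70127805  0.20503711  1.89471846 -0.24597955  0.56980478
 -1.93019975]
0.15
```

```bash
python3 - <<'E'
from h import *
r.movep([*A,.2],ori(AY))
s=readout.read_state();p,d=camera("wrist");print(s["clock"],s["position"],s["tcp_rot"],s["joint_pos"])
cv2.imwrite("pics/w1.png",p[:,:,::-1])
c=calibration("wrist");K=c["mtx"];T=c["tool_from_camera"]
v,u=np.mgrid[0:384,0:512];x=u-K[0,2];y=v-K[1,2];rr=np.hypot(x,y)+1e-9;t=rr/K[0,0]
P=np.stack([np.tan(t)*x/rr*d,np.tan(t)*y/rr*d,d],-1)@T[:3,:3].T+T[:3,3]
W=P@R.from_quat(s["tcp_rot"]).as_matrix().T+s["position"]
m=(np.hypot(W[...,0]-A[0],W[...,1]-A[1])<.04)&(W[...,2]>.074)&(W[...,2]<.09)&(d>0)
q=W[m];print(m.sum(),q.mean(0),cv2.minAreaRect((q[:,:2]*1000).astype(np.float32)))
E
```

```text
2.0417 [ 0.49794124 -0.10857397  0.19989578] [ 6.37144924e-01  7.70743937e-01 -3.17241824e-04  1.69203750e-04] [ 0.41197349  0.45432021 -0.35967633  1.9033172   0.2136392   0.82105843
  0.12855913]
825 [ 0.49816118 -0.10497974  0.08001348] ((498.0498046875, -105.60379791259766), (23.805639266967773, 38.90266418457031), 11.430634498596191)
```

View pics/w1.png

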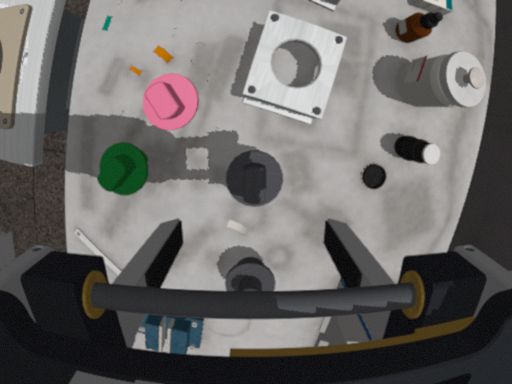

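The wrist view shows the flatted arbor at about (255,178), its grip centred between the fingers, and the round one behind it at (248,280). Wrist and top measurements agree to 1.5 mm and 1°, so I'll grasp it now.

```bash
python3 - <<'E'
from h import *
p=[.498,-.1063]
print(r.servo_line([*p,.053],speed=.1,orientation=ori(11),force_limit=15))
f0=readout.read_state();print(f0["clock"],f0["position"],f0["ft_force"])
grip(.0)
s=readout.read_state();print(s["clock"],s["opening"],s["ft_force"],s["position"])
r.servo_line([*p,.19],speed=.12)
s=readout.read_state();print(s["clock"],s["opening"],s["ft_force"],s["position"])
for n in("side","wrist"):
    im,d=camera(n);cv2.imwrite(f"pics/{n}2.png",im[:,:,::-1])
E
```

```text
False
3.7083 [ 0.49844133 -0.10636249  0.05348655] [-0.16461364 -0.51565608  1.07513938]
4.7833 0.023493645247501315 [ 0.05171514  0.290097   -0.46979839] [ 0.49809054 -0.10631357  0.0529887 ]
6.075 0.023654108402361436 [-0.03123137  0.47531671 -4.18749542] [ 0.49730975 -0.10624806  0.18927396]
```

View pics/side2.png

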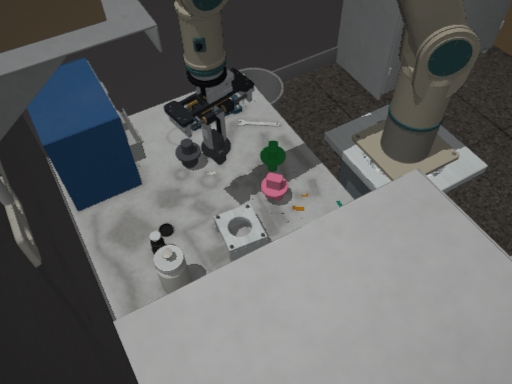

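View pics/wrist2.png

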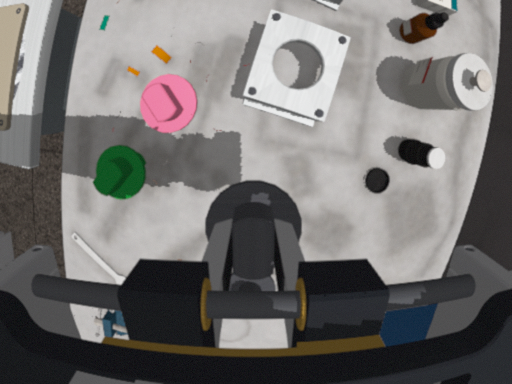

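The grip is confirmed: the opening is 23.6 mm and the load about 4.2 N. Both pictures show the arbor upright between the fingers. Next I'll move above the flat-sided hole and check.

```bash
python3 - <<'E'
from h import *
r.movep([*H,.165],ori(HY))
s=readout.read_state();p,d=camera("wrist");print(s["clock"],s["position"],s["opening"],s["ft_force"],np.degrees(np.arctan2(*R.from_quat(s["tcp_rot"]).as_matrix()[[1,0],1])))
cv2.imwrite("pics/w3.png",p[:,:,::-1])
c=calibration("wrist");K=c["mtx"];T=c["tool_from_camera"]
v,u=np.mgrid[0:384,0:512];x=u-K[0,2];y=v-K[1,2];rr=np.hypot(x,y)+1e-9;t=rr/K[0,0]
P=np.stack([np.tan(t)*x/rr*d,np.tan(t)*y/rr*d,d],-1)@T[:3,:3].T+T[:3,3]
W=P@R.from_quat(s["tcp_rot"]).as_matrix().T+s["position"]
np.save("W3.npy",W)
m=(np.hypot(W[...,0]-H[0],W[...,1]-H[1])<.08)&(abs(W[...,2]-.056)<.004)&(d>0)
q=W[m];print(m.sum(),q.mean(0),cv2.minAreaRect((q[:,:2]*1000).astype(np.float32)))
tp,d2=camera("top");cv2.imwrite("pics/t3.png",tp[:,:,::-1])
E
```

```text
7.3167 [0.52720489 0.18711841 0.16468207] 0.023890211691003933 [-0.23483902 -1.15929907 -3.3419522 ] 78.48607246450817
4162 [0.50625117 0.19774474 0.05623319] ((526.0388793945312, 191.15298461914062), (100.7525405883789, 90.0605239868164), 78.50889587402344)
```

View pics/w3.png

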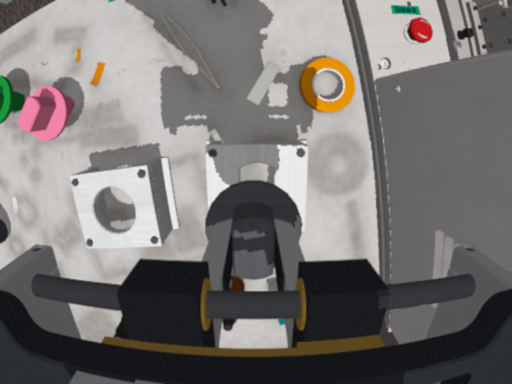

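View pics/t3.png

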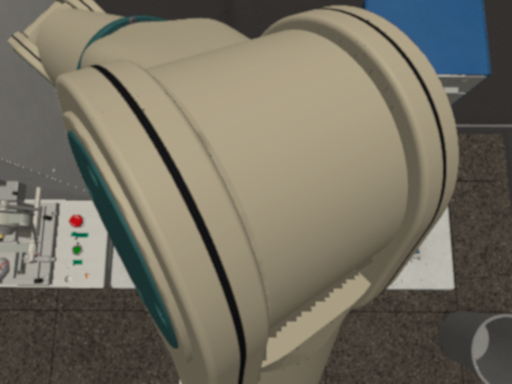

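The wrist view shows the plate corners at (210,150) and (300,150), with the arbor centred and square to the plate. It gives the hole at (0.526, 0.191) and 78.5°, within 1.5 mm and 0.2° of the top camera. I'll lower it now, guarding on force.

```bash
python3 - <<'E'
from h import *
p=[.5264,.1904];q=ori(78.6)
def st(t,b):
    s=readout.read_state();print(t,b,s["clock"],s["position"].round(4),s["ft_force"].round(2),round(s["opening"],4))
r.servo_line([*p,.125],speed=.08,orientation=q);r.wait(.15);st("hover",0)
b=r.servo_line([*p,.085],speed=.04,force_limit=10);st("in",b)
if not b:
    b=r.servo_line([*p,.066],speed=.025,force_limit=6);st("seat",b)
E
```

```text
hover 0 8.2167 [0.5268 0.1907 0.1255] [-0.07 -0.3  -3.75] 0.0237
in False 9.3667 [0.5266 0.1906 0.0853] [-0.53  0.45 -4.45] 0.0237
seat True 9.9917 [0.5263 0.1904 0.0689] [ 0.18 -0.03  4.23] 0.0235
```

Contact came at TCP z = 0.0689, where 0.069 was expected for a seated collar. Now I'll release and retreat.

```bash
python3 - <<'E'
from h import *
r.wait(.15)
grip(.08)
s=readout.read_state();print(s["clock"],s["opening"],s["ft_force"])
r.servo_line([.5264,.1904,.2],speed=.12)
s=readout.read_state()
p,d=camera("wrist");cv2.imwrite("pics/w4.png",p[:,:,::-1]);print(s["clock"],s["ft_force"])
c=calibration("wrist");K=c["mtx"];T=c["tool_from_camera"]
v,u=np.mgrid[0:384,0:512];x=u-K[0,2];y=v-K[1,2];rr=np.hypot(x,y)+1e-9;t=rr/K[0,0]
P=np.stack([np.tan(t)*x/rr*d,np.tan(t)*y/rr*d,d],-1)@T[:3,:3].T+T[:3,3]
W=P@R.from_quat(s["tcp_rot"]).as_matrix().T+s["position"]
for lo,hi in((.09,.105),(.06,.07)):
    m=(np.hypot(W[...,0]-H[0],W[...,1]-H[1])<.036)&(W[...,2]>lo)&(W[...,2]<hi)&(d>0)
    q=W[m];print(m.sum(),q.mean(0),q[:,2].std(),cv2.minAreaRect((q[:,:2]*1000).astype(np.float32)))
E
```

```text
11.125 0.07977457043071032 [ 0.18731405  0.07874817 -0.1688321 ]
12.375 [ 0.349301   -0.17149358  0.42411492]
920 [0.5253256  0.19067066 0.09597422] 0.0010189981855738422 ((526.1716918945312, 190.3355712890625), (23.85154151916504, 39.43146896362305), 79.19151306152344)
1702 [0.52182692 0.19206493 0.06417346] 0.0008689408022650453 ((526.1648559570312, 191.23094177246094), (63.57250213623047, 64.95858764648438), 80.20814514160156)
```

View pics/w4.png

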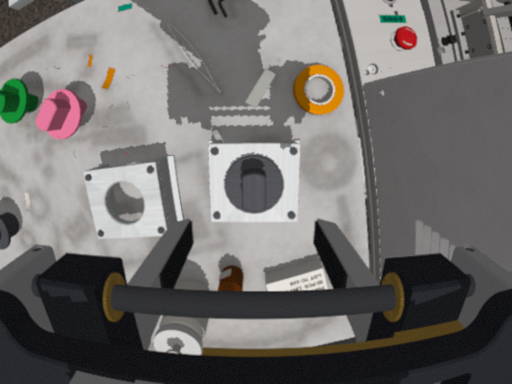

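The arbor's collar sits on the flat-hole bracket at (254,183). Grip top is at z = 0.096 and collar top at 0.064, both as expected, and the gripper is clear.

```bash
python3 - <<'E'
from h import *
p,d=camera("side");C=cloud("side",d)
m=(np.hypot(C[...,0]-.519,C[...,1]+.246)<.045)&(C[...,2]>.074)&(C[...,2]<.09)
print(m.sum(),C[m].mean(0))
r.hand_in()
E
```

```text
92 [ 0.52308797 -0.24376075  0.07923151]
the job is handed in; nothing more can be done
```

I picked up the flatted arbor, turned it about 68° to match the hole flats, and lowered it under force guard until the collar seated. I then released it, retreated and handed in at about 12.5 s of the 32 s allowed. No verdict was reported.

- **Seating:** While the arbor was still gripped, contact came at TCP z = 0.0689 m, against 0.069 expected. The force change that stopped the descent was about 8.7 N.
- **Final position:** The wrist camera puts the grip top at z = 0.096 and the collar top at 0.064, which means the collar is home. The arbor is within about 1 mm of the hole centre, and its flats are within about 1° of the hole's.
- **Round arbor:** It is still standing. The side camera puts it at (0.523, -0.244), about 5 mm from the top camera's first estimate. I put that down to the side camera's oblique view, since the robot never went near it.
- **Camera agreement:** The top and wrist cameras differed by about 1.5 mm on both the arbor and the hole, within calibration. I used roughly the mean, and no check failed.

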